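Find and mark the balance point of a tester crossbar

ROBOT

A 7-joint arm with a two-finger parallel gripper is mounted at the origin on the work surface. World frame = base frame: x ahead of the robot, y to its left, z up, the work surface at z = 0. Lengths are in m, angles in rad, forces in N, time in s.
With the tool pointing down it reaches from about 0.425 to 0.925 m from the base axis. Payload 6.8 kg.
Tool frame: the origin (TCP) lies on the centre line of the jaws, within the pads' length; the fingertips stand 25 mm ahead of it and the grasp point (between the pads) lies 6 mm ahead of it; z points along the fingers, y is the line along which they close (so a half turn about z gives the same grasp; the last joint's range is limited). The gripper opens to 85 mm and grips with 20 to 120 N. Pads are 22 mm wide; open, the fingers measure 114 mm over their backs; the gripper's body (76 mm by 85 mm) begins 54 mm behind the grasp point. The pads swing forward as they close: fully open they stand 13 mm farther back than shut.
Start: joints at [1.214, 0.477, 0.022, 1.555, -0.011, 1.109, -0.083], TCP at [0.166, -0.654, 0.256] pointing down, gripper open.
Joint ranges: [-2.96, 2.96], [-0.34, 2.1], [-1.41, 1.46], [0.24, 2.44], [-1.37, 4.51], [0.17, 1.92], [-2.96, 2.96]. Speed limits (rad/s): [2.39, 2.39, 3.14, 3.14, 3.14, 3.14, 3.14].

INTERFACE

Orientations are given as a rotation vector (axis times angle).
In Python, from bench import telemetry, grab_frame, job gives the robot as it stands.
- The arm moves only by the tool apply_moves, never from a script. Its argument "rows" is a list of rows, each a list of 2 entries, a list of its own where there are three numbers: the shift along the tool's x, y, z each as a share of 250 mm, from -1 to 1, then the turn, a rotation vector about the tool's x, y, z each as a share of pi rad, from -1 to 1. A call has 1 to 10 rows; each row is the pose to reach, as a shift and turn from the pose commanded when the call began, along the tool's axes at that moment, turning the shorter way round; what a row does not reach only later rows make up. A row lasts 1/8 s, in which the tool goes at most 62.5 mm and 10.7 degrees, less where a joint would pass 70% of its speed; a pose out of reach is approached as far as the arm can. A call with a number of a shift or a turn outside -1 to 1 is refused whole. A call with a gripper value outside its range is refused whole. "jaw" is the gripper's target within -1 to 1 (fully open at 1, half-way at 0, shut at -1), set as the call begins (left out, the last holds). The fingers move at their own pace and stop on an object; "newtons" is the grip in N (left out, the last holds). Time passes only in rows, so rows that repeat a pose let the fingers close. It gives the time, the measured TCP pose, the force, the opening and the grip force at its end, in the units of the state.
- telemetry.get_obs(): the state, without advancing time (a new reading comes with each control period).
- grab_frame(name): name is "scene" or "top" or "wrist"; returns a dict with "frame" (400x640x3 uint8, red, green, blue), "vertical_fov" (degrees; the focal length in pixels is half the picture's height over the tangent of half this angle, whatever the lens; pixels are square), "cx", "cy" (the principal point, pixels), "origin" and "attitude" of the camera in the world. Camera axes: x right, y up, looking along -z (the intrinsics and any distortion apply to the point x, -y, -z); pixel columns grow to the right and rows downward; lengths in m; the calibration is good to about 2 mm. A picture is of the moment at which its call begins. There is no depth.
- job.hand_in(): hands the job in; it is judged then, once.
The state is a dict: "clock": time; "joints": joint angles; "qvel": joint speeds; "tau": joint torques, N m; "tcp_pos": TCP position; "orientation": TCP orientation; "contact_force": force on the tool from outside, world axes, zero at the start; "moment": the same for the moment, N m; "grip_width": finger opening in m; "gripper_force": force on a finger pad.
Only numpy, scipy, OpenCV 4.12 (cv2) and the standard library are available. Lean on these libraries where they do the work, as an engineer would, in place of code of your own. Each camera call takes 0.05 s, during which the arm holds its last target. There are 200 camera calls.

TASK

The silver crossbar of the key tester lies tail-down across the blue ridge of the balancing stand. Slide it lengthways over the ridge until it tips up and stays level on the ridge by itself, then slide the red marker along the bar until it is centred over the ridge, and leave the bar balanced level there, marked and untouched. Keep the bar on the stand all the while, never press hard on the ridge, and leave the other things on the table alone.

Things in the scene. Friction and masses are not known exactly. Their poses are not given: they have to be found in the camera images.
- stand: balancing stand, fixed: dark grey base plate 130 x 320 x 12 mm; origin at the centre of its underside on the table, y axis along the bar, x axis along the ridge in its middle. 125 mm from the ridge on each side a black rest roller (16 mm thick, 44 mm long) on a weak damped plunger sinks under the bar's heavy end to a stop (top 49 mm above the table): slope 0.09 rad. Rocking dies out in 1 to 2 s.
- ridge: the fulcrum, a blue steel ridge fixed across the middle of the stand, 44 mm long along x; its top is a flat land only 12 mm wide (along y). Origin in its middle, 12 mm above the table; axes as the stand's. It normally carries only the bar, 6 to 8 N; more than 25 N on it would damage the land.
- ridge_top (a point): centre of the ridge's flat top, 60 mm above the table. With the bar's balance point over the 12 mm land the bar stays level; beyond it, once let go, it tips freely onto the roller of its heavy side. While held or pushed, friction keeps it from tipping.
- bar: crossbar, loose, silver: 400 mm long (own y), 24 wide (x), 18 high (z), black end caps; origin mid-underside; 0.6 to 0.8 kg. A steel weight fixed unseen inside puts its balance point up to 45 mm either side of its middle. Starts with its middle about 64 mm on the stand's -y side of the ridge, its -y end down on the -y roller, its axes roughly as the stand's.
- rider (a joint): place of the red marker along the bar, m: 0 with its white line at the bar's middle, growing towards the bar's +y, range -0.18 to 0.18; starts between -0.165 and -0.120. It slides with about 1 N of friction and stays where it is left. It weighs 10 g: shifting it by 150 mm shifts the balance point by about 2 mm.
- rider_mark (a point): middle of the white line on top of the red marker, 29 mm above the bar's underside. The marker is a saddle 34 mm wide across the bar, 20 mm along it, reaching from 4 mm to 29 mm above the bar's underside; pinch it across its 34 mm width.
- air_cylinder: spare pneumatic cylinder, silver barrel 26 mm thick with a copper-coloured tip, 140 mm long, lying on the table; origin under its barrel. Bystander.
- star_knob: black five-lobed clamping knob, 40 mm across, 14 mm high; origin at the centre of its underside. Bystander.
- driver: screwdriver lying on the table; origin at the middle of its underside. Bystander.
- tip_tray: blue open tray 130 x 90 x 35 mm with one divider; origin at the centre of its underside. Bystander.
- collar: steel shaft collar, ring 36 mm across, 12 mm high; origin at the centre of its underside. Bystander.
- offcut: brown timber offcut 120 x 70 x 35 mm; origin at the centre of its underside. Bystander.
- clamp_block: small aluminium block 35 x 30 x 30 mm; origin at the centre of its underside. Bystander.

How it is judged:
By the outcome, as a careful person would: the job done as asked, in the order asked, and still so for the second after the job is handed in, with the robot touching nothing.
It also fails if it takes over 67 s, if anything falls off the work surface, if the arm or the gripper's body presses on something with over 40 N, if the wrist force passes 120 N, or if a joint passes its speed limit or range.

## Working session

There is one attempt and no reset: what is moved stays moved. The work goes in short steps, Python scripts to look and compute and a tool call to move; the robot and the scene stay as the last step left them, time stands still between calls to the robot, and variables do not carry over. Pictures are saved under pics/ and viewed, at most 10 in all, crops included, and the job is handed in when it is done.

Besides the shell and the picture viewer there is one more tool, called after "Call:" in YAML: its name, and indented under it one key for each argument. apply_moves: Moves the arm, as the interface text tells. Its arguments: {"type":"object","properties":{"rows":{"type":"array"},"jaw":{"type":"number"},"newtons":{"type":"number"}},"required":["rows"]}

```bash
ls; mkdir -p pics
python3 - <<'E'
from bench import telemetry, grab_frame
import cv2,numpy as np
o=telemetry.get_obs();print({k:np.round(v,3).tolist() for k,v in o.items()})
for n in("scene","top"):
    g=grab_frame(n);cv2.imwrite(f"pics/{n}1.png",g["frame"][...,::-1]);print({k:(np.round(v,4).tolist() if not isinstance(v,str) else v) for k,v in g.items() if k!="frame"})
E
```

```text
pics
{'clock': 0.0, 'joints': [1.214, 0.478, 0.022, 1.556, -0.012, 1.109, -0.083], 'qvel': [-0.0, -0.0, 0.0, -0.001, 0.001, 0.0, -0.001], 'tau': [0.0, -59.644, 1.608, -28.119, 0.012, 0.009, 0.0], 'tcp_pos': [0.166, -0.654, 0.255], 'orientation': [-3.116, -0.39, 0.001], 'contact_force': [0.43, 0.535, 0.114], 'moment': [-0.004, 0.028, 0.007], 'gripper_force': 0.0, 'grip_width': 0.085}
{'vertical_fov': 46.6196, 'cx': 319.5648, 'cy': 195.9949, 'origin': [1.0689, -0.4602, 0.6427], 'attitude': [0.9132, 0.3427, 0.6791]}
{'vertical_fov': 51.8671, 'cx': 313.0993, 'cy': 198.6429, 'origin': [0.4132, 0.0986, 0.8874], 'attitude': [0.1569, -0.1058, -1.5445]}
```

View pics/scene1.png

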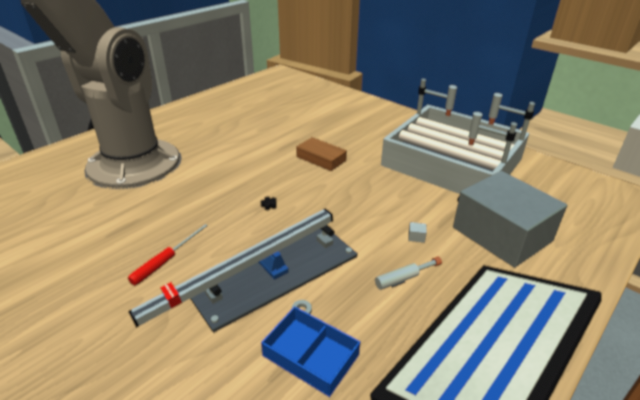

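View pics/top1.png

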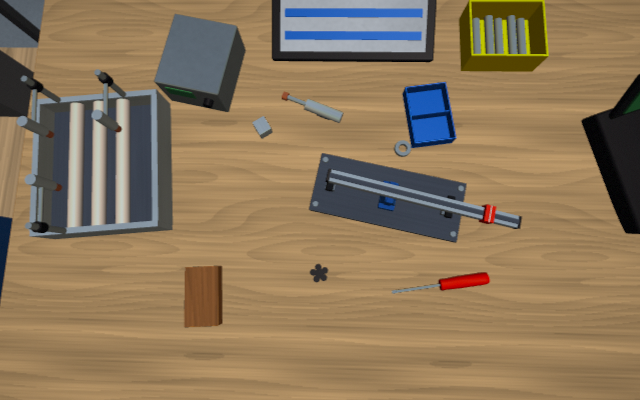

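The scene view shows the bar from (135,318) to (329,214), with the rider at (171,294). The top view shows the plate corners at (323,154), (466,184), (457,241) and (310,210). In that view the bar runs from (331,176) to (520,222), with the rider at (488,214).

```bash
cat > h.py <<'E'
import numpy as np, cv2
from scipy.spatial.transform import Rotation as R
from bench import telemetry, grab_frame
def cam(g):
    f=200/np.tan(np.radians(g["vertical_fov"])/2); return f,g["cx"],g["cy"],np.array(g["origin"]),R.from_rotvec(g["attitude"]).as_matrix()
def ray(g,p):
    f,cx,cy,o,A=cam(g); return o,A@np.array([(p[0]-cx)/f,-(p[1]-cy)/f,-1])
def hit(g,p,z):
    o,d=ray(g,p); return o+d*(z-o[2])/d[2]
def proj(g,P):
    f,cx,cy,o,A=cam(g); c=(np.atleast_2d(P)-o)@A; return np.c_[cx-f*c[:,0]/c[:,2],cy+f*c[:,1]/c[:,2]]
def tri(g1,p1,g2,p2):
    a,d=ray(g1,p1);b,e=ray(g2,p2);s=np.linalg.lstsq(np.c_[d,-e],b-a,rcond=None)[0]
    return (a+d*s[0]+b+e*s[1])/2, np.linalg.norm(a+d*s[0]-b-e*s[1])
def red(g,lo=60):
    h=cv2.cvtColor(g["frame"],cv2.COLOR_RGB2HSV); return (((h[...,0]<8)|(h[...,0]>172))&(h[...,1]>150)&(h[...,2]>lo)).astype(np.uint8)
E
cat > m.py <<'E'
from h import *
np.set_printoptions(precision=4,suppress=True)
t=grab_frame("top");s=grab_frame("scene")
C=np.array([hit(t,p,.012) for p in [(323,154),(466,184),(457,241),(310,210)]])
print("corners",C,C.mean(0),"sides",np.linalg.norm(C-np.roll(C,-1,0),axis=1))
y=(C[0]+C[3]-C[1]-C[2])[:2];print("stand y ang",np.arctan2(y[1],y[0]))
print("tail",tri(t,(520,222),s,(135,318)),"head",tri(t,(331,176),s,(329,214)),"rider",tri(t,(488,214),s,(171,294)))
o=telemetry.get_obs();print(R.from_rotvec(o["orientation"]).as_matrix())
for n,g in(("t",t),("s",s)):
    k=g["frame"][...,::-1]
    k=k[140:250,300:530] if n=="t" else k[195:335,120:370]
    cv2.imwrite(f"pics/crop_{n}.png",cv2.resize(k,None,fx=3,fy=3,interpolation=cv2.INTER_CUBIC))
E
python3 m.py
```

```text
corners [[ 0.6612  0.1097  0.012 ]
 [ 0.5995 -0.1987  0.012 ]
 [ 0.4769 -0.1756  0.012 ]
 [ 0.5363  0.1351  0.012 ]] [ 0.5685 -0.0324  0.012 ] sides [0.3146 0.1248 0.3163 0.1274]
stand y ang 1.3777388224684812
tail (array([ 0.5169, -0.2889,  0.0482]), np.float64(0.00558768854160246)) head (array([0.5975, 0.0938, 0.084 ]), np.float64(0.00532687413892579)) rider (array([ 0.5287, -0.2236,  0.0603]), np.float64(8.77064688331836e-06))
[[ 0.9692  0.2462 -0.0003]
 [ 0.2462 -0.9692  0.001 ]
 [-0.0001 -0.0011 -1.    ]]
```

View pics/crop_t.png

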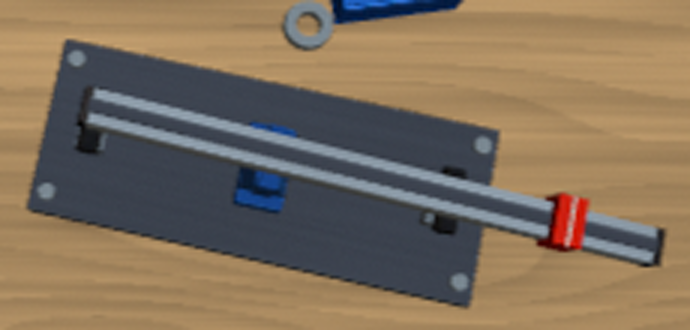

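The crop sharpens the top-view readings. Plate corners are at full-image (322,153.3), (466.3,183.3), (456,242) and (309.3,210). The bar's top ends are at (330,175.3) and (520.3,222.3), and the marker line is at about (490,214).

Run:
```python
from h import *
np.set_printoptions(precision=4,suppress=True)
t=grab_frame("top")
C=np.array([hit(t,p,.012) for p in [(322,153.3),(466.3,183.3),(456,242),(309.3,210)]])
y=(C[0]+C[3]-C[1]-C[2])[:2];y/=np.linalg.norm(y);x=np.array([y[1],-y[0]]);c=C.mean(0)[:2]
print("c",c,"ang",np.arctan2(y[1],y[0]),"sides",np.linalg.norm(C-np.roll(C,-1,0),axis=1))
S=lambda P:np.array([(P[:2]-c)@x,(P[:2]-c)@y])
h,l=hit(t,(330,175.3),.090),hit(t,(520.3,222.3),.054)
print("head",h,S(h),"tail",l,S(l),np.linalg.norm(h-l)); b=h-l;print("bar ang",np.arctan2(b[1],b[0]))
m=hit(t,(490,214),.069);print("mark",m,S(m))
o=telemetry.get_obs();M=R.from_rotvec(o["orientation"]).as_matrix()
print("tool x ang",np.arctan2(M[1,0],M[0,0]))
```

```text
c [ 0.5687 -0.0311] ang 1.3751474083633535 sides [0.3174 0.129  0.316  0.1288]
head [0.5956 0.0939 0.09  ] [0.0021 0.1279] tail [ 0.5141 -0.2893  0.054 ] [-0.0033 -0.2639] 0.39344439726351493
bar ang 1.3612456775717718
mark [ 0.5276 -0.2242  0.069 ] [-0.0028 -0.1974]
tool x ang 0.24876294321949988
```

Call:
apply_moves:
  rows:
    - [[0.814,-0.453,0.1],[0,0,-0.3584]]
    - [[0.814,-0.453,0.1],[0,0,-0.3584]]
    - [[0.814,-0.453,0.1],[0,0,-0.3584]]
    - [[0.814,-0.453,0.1],[0,0,-0.3584]]
    - [[0.814,-0.453,0.1],[0,0,-0.3584]]
    - [[0.814,-0.453,0.1],[0,0,-0.3584]]
    - [[0.814,-0.453,0.1],[0,0,-0.3584]]
    - [[0.814,-0.453,0.1],[0,0,-0.3584]]
  jaw: -1
  newtons: 20

```text
clock: 1.25
tcp_pos: [0.3353, -0.4945, 0.2313]
orientation: [-2.432, -1.988, 0.0]
contact_force: [-0.1, 0.4, -0.9]
grip_width: -0.0002
gripper_force: 0.0
```

Call:
apply_moves:
  rows:
    - [[0.763,0.536,0.3],[0,0,0]]
    - [[0.763,0.536,0.3],[0,0,0]]
    - [[0.763,0.536,0.3],[0,0,0]]
    - [[0.763,0.536,0.3],[0,0,0]]
    - [[0.763,0.536,0.3],[0,0,0]]

```text
clock: 1.88
tcp_pos: [0.5075, -0.3276, 0.155]
orientation: [-2.42, -1.999, -0.004]
contact_force: [-0.1, -0.8, -0.4]
grip_width: 0.0002
gripper_force: 0.0
```

Run:
```python
from h import *
np.set_printoptions(precision=4,suppress=True)
o=telemetry.get_obs();print(o["clock"],o["tcp_pos"],o["orientation"])
w=grab_frame("wrist");print(w["origin"],w["attitude"],w["vertical_fov"])
t=grab_frame("top")["frame"];s=grab_frame("scene")["frame"]
a=w["frame"][...,::-1];b=np.hstack([t[130:330,290:610],s[180:380,50:370]])[...,::-1]
cv2.imwrite("pics/w1.png",np.vstack([a,b]))
```

```text
1.875 [ 0.5075 -0.3276  0.155 ] [-2.4199 -1.9991 -0.004 ]
[ 0.5228 -0.2478  0.2724] [-0.3119  0.0296 -0.1875] 58.59424916240131
```

View pics/w1.png

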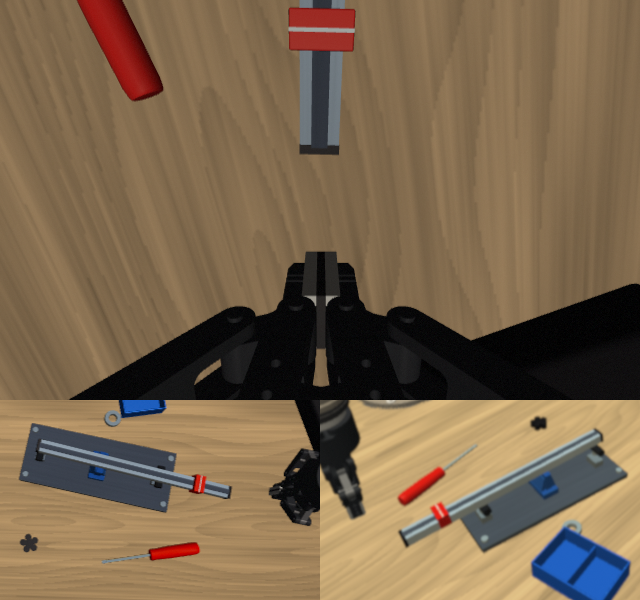

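The wrist view shows the bar's tail end centred on the fingers: cap edge at rows 145–154, col 319, closed fingertips up to (321,252), and the marker line at (322,30).

Run:
```python
from h import *
np.set_printoptions(precision=4,suppress=True)
o=telemetry.get_obs();M=R.from_rotvec(o["orientation"]).as_matrix();p=np.array(o["tcp_pos"])
w=grab_frame("wrist")
for n,q,z in(("tail top",(319.5,147),.054),("tail bot",(319.5,154),.036),("mark",(322,30),.069),("bar40",(321,70),.064)):
    P=hit(w,q,z);print(n,P,"tool",(P-p)@M)
for a in[(11,0,25),(11,0,38),(-11,0,25),(-11,0,38),(11,0,0)]:print(a,proj(w,p+M@(np.array(a)/1000.)))
```

```text
tail top [ 0.5114 -0.2915  0.054 ] tool [ 0.0438 -0.0007  0.1023]
tail bot [ 0.5098 -0.2992  0.036 ] tool [ 0.036  -0.0007  0.1203]
mark [ 0.5254 -0.2291  0.069 ] tool [0.1077 0.0007 0.0872]
bar40 [ 0.5211 -0.2481  0.064 ] tool [0.0883 0.0002 0.0923]
(11, 0, 25) [[320.5895 251.3229]]
(11, 0, 38) [[320.5765 239.0112]]
(-11, 0, 25) [[320.5487 294.6162]]
(-11, 0, 38) [[320.5391 279.7481]]
(11, 0, 0) [[320.6214 281.4139]]
```

Call:
apply_moves:
  rows:
    - [[0,0,0.2],[0,0,0]]
    - [[0,0,0.36],[0,0,0]]
    - [[0.05,0,0.36],[0,0,0]]
    - [[0.1,0,0.36],[0,0,0]]
    - [[0.112,0,0.36],[0,0,0]]
    - [[0.124,0,0.36],[0,0,0]]
    - [[0.136,0,0.36],[0,0,0]]
    - [[0.15,0,0.36],[0,0,0]]
    - [[0.165,0,0.36],[0,0,0]]
    - [[0.18,0,0.36],[0,0,0]]

```text
clock: 3.32
tcp_pos: [0.5125, -0.2924, 0.0669]
orientation: [2.429, 1.988, -0.003]
contact_force: [-1.6, -7.1, 1.9]
grip_width: 0.0
gripper_force: 3.6
```

```bash
cat > look.py <<'E'
import sys
from h import *
np.set_printoptions(precision=4,suppress=True)
o=telemetry.get_obs();print(o["clock"],np.array(o["tcp_pos"]),np.array(o["contact_force"]))
t=grab_frame("top");s=grab_frame("scene")
c=np.array([.5687,-.0311]);Y=np.array([np.cos(1.375),np.sin(1.375)])
r=[]
for g,(a,b,e,d) in((t,(140,250,300,545)),(s,(170,340,100,380))):
    k=red(g)[a:b,e:d];n,L,st,ce=cv2.connectedComponentsWithStats(k)
    i=[j for j in range(1,n) if st[j,4]>20]
    # marker = red blob nearest expected bar line
    q=[ce[j]+(e,a) for j in i]
    r.append(q)
print("top blobs",r[0],"scene blobs",r[1])
best=min(((tri(t,p,s,q)) for p in r[0] for q in r[1]),key=lambda v:v[1]);P=best[0]
print("rider",P,"gap",best[1],"S-y",(P[:2]-c)@Y)
E
python3 look.py
```

```text
3.325 [ 0.5125 -0.2924  0.0669] [-1.5733 -7.1282  1.9305]
top blobs [array([484.3353, 213.4509])] scene blobs [array([151.1864, 265.3102]), array([175.9751, 292.2739])]
rider [ 0.5302 -0.2161  0.0595] gap 0.0015390816892922304 S-y -0.18891705973404258
```

Call:
apply_moves:
  rows:
    - [[0,0,0],[0,0,0]]
    - [[0,0,0],[0,0,0]]
    - [[-0.04,0,0],[0,0,0]]
    - [[-0.04,0,0],[0,0,0]]
    - [[-0.04,0,0],[0,0,0]]
    - [[-0.04,0,0],[0,0,0]]
    - [[-0.04,0,0],[0,0,0]]

```text
clock: 4.3
tcp_pos: [0.5111, -0.2987, 0.0663]
orientation: [-2.428, -1.994, -0.0]
contact_force: [-0.1, -0.2, 0.2]
grip_width: -0.0
gripper_force: 0.0
```

```bash
python3 look.py
```

```text
4.3 [ 0.5111 -0.2987  0.0663] [-0.1007 -0.2283  0.2307]
top blobs [array([484.25  , 213.3663])] scene blobs [array([150.4466, 265.7356]), array([175.8506, 292.1328])]
rider [ 0.5302 -0.216   0.0598] gap 0.0010978963208315522 S-y -0.18884058749757335
```

Call:
apply_moves:
  rows:
    - [[0.036,0,0],[0,0,0]]
    - [[0.05,0,0],[0,0,0]]
    - [[0.064,0,0],[0,0,0]]
    - [[0.08,0,0],[0,0,0]]
    - [[0.08,0,0],[0,0,0]]
    - [[0.04,0,0],[0,0,0]]
    - [[0.04,0,0],[0,0,0]]
    - [[0.04,0,0],[0,0,0]]
    - [[0.04,0,0],[0,0,0]]
    - [[0.04,0,0],[0,0,0]]

```text
clock: 5.65
tcp_pos: [0.513, -0.2889, 0.0663]
orientation: [-2.428, -1.994, -0.0]
contact_force: [-0.4, -0.3, -0.6]
grip_width: -0.0001
gripper_force: 0.0
```

```bash
python3 look.py
```

```text
5.65 [ 0.513  -0.2889  0.0663] [-0.3699 -0.3146 -0.5553]
top blobs [array([478.8639, 211.4497])] scene blobs [array([151.9422, 264.7723]), array([182.2246, 288.6525])]
rider [ 0.5335 -0.205   0.0618] gap 0.0006243725885722831 S-y -0.17738577383779308
```

Call:
apply_moves:
  rows:
    - [[0.036,0,0],[0,0,0]]
    - [[0.048,0,0],[0,0,0]]
    - [[0.06,0,0],[0,0,0]]
    - [[0.072,0,0],[0,0,0]]
    - [[0.072,0,0],[0,0,0]]
    - [[0.032,0,0],[0,0,0]]
    - [[0.032,0,0],[0,0,0]]
    - [[0.032,0,0],[0,0,0]]
    - [[0.032,0,0],[0,0,0]]
    - [[0.032,0,0],[0,0,0]]

```text
clock: 7.0
tcp_pos: [0.5146, -0.2811, 0.0663]
orientation: [-2.428, -1.994, -0.0]
contact_force: [0.2, 0.0, 0.0]
grip_width: 0.0001
gripper_force: 0.0
```

```bash
python3 look.py
```

```text
7.0 [ 0.5146 -0.2811  0.0663] [0.1563 0.0019 0.0121]
top blobs [array([474.8851, 210.7356])] scene blobs [array([154.3823, 262.9356]), array([186.7316, 286.4545])]
rider [ 0.5348 -0.197   0.0619] gap 0.0008589284257393928 S-y -0.16934085308171531
```

Call:
apply_moves:
  rows:
    - [[0.036,0,0],[0,0,0]]
    - [[0.048,0,0],[0,0,0]]
    - [[0.06,0,0],[0,0,0]]
    - [[0.072,0,0],[0,0,0]]
    - [[0.072,0,0],[0,0,0]]
    - [[0.032,0,0],[0,0,0]]
    - [[0.032,0,0],[0,0,0]]
    - [[0.032,0,0],[0,0,0]]
    - [[0.032,0,0],[0,0,0]]
    - [[0.032,0,0],[0,0,0]]

```text
clock: 8.35
tcp_pos: [0.5161, -0.2732, 0.0663]
orientation: [-2.428, -1.994, -0.0]
contact_force: [-0.5, 0.5, -0.2]
grip_width: 0.0004
gripper_force: 0.0
```

```bash
python3 look.py
```

```text
8.35 [ 0.5161 -0.2732  0.0663] [-0.4525  0.4568 -0.2452]
top blobs [array([470.9657, 209.9314])] scene blobs [array([156.6051, 261.0462]), array([191.1472, 284.2641])]
rider [ 0.5363 -0.1892  0.0622] gap 0.000999164348958411 S-y -0.1613585146070951
```

Call:
apply_moves:
  rows:
    - [[0.036,0,0],[0,0,0]]
    - [[0.048,0,0],[0,0,0]]
    - [[0.06,0,0],[0,0,0]]
    - [[0.072,0,0],[0,0,0]]
    - [[0.072,0,0],[0,0,0]]
    - [[0.032,0,0],[0,0,0]]
    - [[0.032,0,0],[0,0,0]]
    - [[0.032,0,0],[0,0,0]]
    - [[0.032,0,0],[0,0,0]]
    - [[0.032,0,0],[0,0,0]]

```text
clock: 9.7
tcp_pos: [0.5177, -0.2654, 0.0663]
orientation: [-2.428, -1.994, -0.0]
contact_force: [0.1, -0.1, 0.7]
grip_width: -0.0002
gripper_force: 0.0
```

```bash
python3 look.py
```

```text
9.7 [ 0.5177 -0.2654  0.0663] [ 0.1426 -0.1294  0.7036]
top blobs [array([468.3642, 208.0694])] scene blobs [array([159.3771, 259.0914]), array([195.0553, 276.8809])]
rider [ 0.538  -0.1801  0.0742] gap 0.0007332227658830766 S-y -0.15216385200344598
```

Call:
apply_moves:
  rows:
    - [[-0.06,0,0],[0,0,0]]
    - [[-0.06,0,0],[0,0,0]]
    - [[-0.06,0,0],[0,0,0]]
    - [[-0.06,0,0],[0,0,0]]
    - [[-0.06,0,0],[0,0,0]]
    - [[-0.06,0,0],[0,0,0]]
    - [[-0.06,0,0],[0,0,0]]
    - [[-0.06,0,0],[0,0,0]]
    - [[-0.06,0,0],[0,0,0]]
    - [[-0.06,0,0],[0,0,0]]

```text
clock: 11.05
tcp_pos: [0.5147, -0.2804, 0.0663]
orientation: [2.428, 1.993, -0.0]
contact_force: [0.3, -0.8, -0.1]
grip_width: -0.0002
gripper_force: 0.0
```

```bash
python3 look.py;python3 look.py
```

```text
11.05 [ 0.5147 -0.2804  0.0663] [ 0.2815 -0.8119 -0.1087]
top blobs [array([468.4713, 207.9023])] scene blobs [array([154.4919, 262.7581]), array([195.1176, 276.8319])]
rider [ 0.5383 -0.1802  0.0746] gap 0.0008016127984530021 S-y -0.1521702248604405
11.15 [ 0.5147 -0.2804  0.0663] [-0.1302  0.1401  0.3076]
top blobs [array([468.4195, 207.8793])] scene blobs [array([154.4393, 262.83  ]), array([195.0763, 276.8347])]
rider [ 0.5383 -0.1802  0.0745] gap 0.0006302263589461389 S-y -0.15215148861669153
```

Run:
```python
from h import *
t=grab_frame("top")["frame"];s=grab_frame("scene")["frame"];w=grab_frame("wrist")["frame"]
a=cv2.resize(t[145:235,300:530],None,fx=800/230,fy=800/230,interpolation=cv2.INTER_CUBIC)[:300]
b=cv2.resize(s[180:320,150:360],None,fx=2.1,fy=2.1,interpolation=cv2.INTER_CUBIC)
b=b[:290]; b2=cv2.resize(w[0:400:1,140:500],(800-b.shape[1],290))
cv2.imwrite("pics/l1.png",np.vstack([a,np.hstack([b,b2])])[...,::-1]);print(a.shape,b.shape,b2.shape)
```

```text
(300, 800, 3) (290, 441, 3) (290, 359, 3)
```

View pics/l1.png

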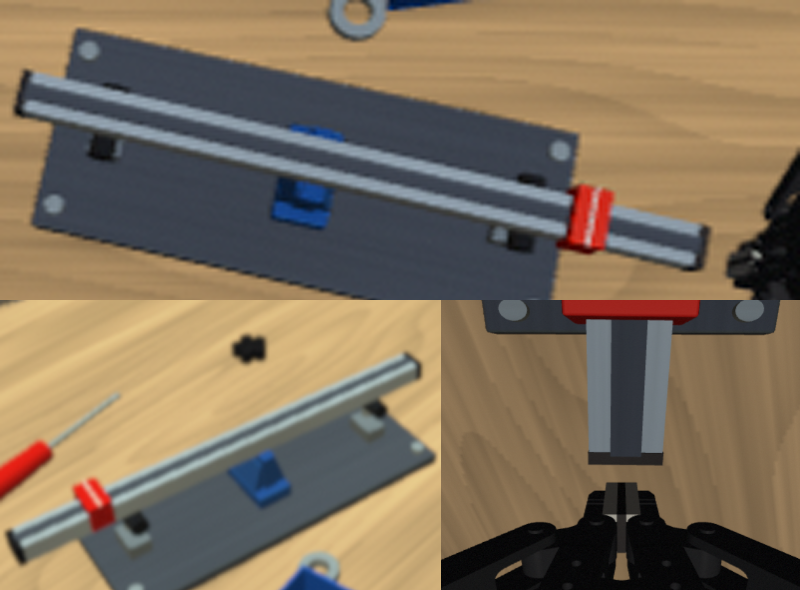

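Both ends look about level. In full-image pixels the head's top end is at top (308,171.5) and scene (345,207.6), and the tail's at top (502,216.3) and scene (158.6,295).

Run:
```python
from h import *
np.set_printoptions(precision=4,suppress=True)
t=grab_frame("top");s=grab_frame("scene");w=grab_frame("wrist")
print("head",tri(t,(308,171.5),s,(345.2,207.6)),"tail",tri(t,(502.1,216.3),s,(158.6,295)))
# wrist: bar top width along its length -> distance from the camera
h=w["frame"];g=cv2.cvtColor(h,cv2.COLOR_RGB2GRAY).astype(float)
f,cx,cy,o,A=cam(w)
for r in range(40,210,20):
    row=g[r,230:420];d=np.diff(cv2.GaussianBlur(row[None],(5,1),0)[0]);print(r,[(i+230,round(d[i],0)) for i in range(len(d)) if abs(d[i])>9])
```

```text
head (array([0.6053, 0.1386, 0.0796]), np.float64(0.0006242705484231037)) tail (array([ 0.5243, -0.2445,  0.0715]), np.float64(0.004401094043275307))
40 [(283, np.float64(11.0)), (284, np.float64(23.0)), (285, np.float64(23.0)), (286, np.float64(11.0)), (309, np.float64(-18.0)), (310, np.float64(-22.0)), (311, np.float64(-14.0)), (345, np.float64(18.0)), (346, np.float64(26.0)), (347, np.float64(17.0)), (370, np.float64(-18.0)), (371, np.float64(-28.0)), (372, np.float64(-20.0))]
60 [(308, np.float64(-11.0)), (309, np.float64(-21.0)), (310, np.float64(-21.0)), (311, np.float64(-11.0)), (344, np.float64(14.0)), (345, np.float64(23.0)), (346, np.float64(20.0))]
80 [(308, np.float64(-11.0)), (309, np.float64(-21.0)), (310, np.float64(-21.0)), (311, np.float64(-11.0)), (343, np.float64(11.0)), (344, np.float64(21.0)), (345, np.float64(22.0)), (346, np.float64(11.0))]
100 [(308, np.float64(-11.0)), (309, np.float64(-21.0)), (310, np.float64(-21.0)), (311, np.float64(-11.0)), (343, np.float64(19.0)), (344, np.float64(24.0)), (345, np.float64(15.0))]
120 [(308, np.float64(-14.0)), (309, np.float64(-22.0)), (310, np.float64(-19.0)), (342, np.float64(16.0)), (343, np.float64(25.0)), (344, np.float64(17.0))]
140 [(308, np.float64(-14.0)), (309, np.float64(-22.0)), (310, np.float64(-19.0)), (341, np.float64(13.0)), (342, np.float64(23.0)), (343, np.float64(19.0))]
160 [(308, np.float64(-16.0)), (309, np.float64(-25.0)), (310, np.float64(-18.0)), (340, np.float64(10.0)), (341, np.float64(21.0)), (342, np.float64(21.0)), (343, np.float64(11.0))]
180 [(308, np.float64(-16.0)), (309, np.float64(-25.0)), (310, np.float64(-18.0)), (340, np.float64(17.0)), (341, np.float64(24.0)), (342, np.float64(15.0))]
200 [(308, np.float64(-19.0)), (309, np.float64(-23.0)), (310, np.float64(-14.0)), (339, np.float64(13.0)), (340, np.float64(22.0)), (341, np.float64(19.0))]
```

```bash
cat > tilt.py <<'E'
from h import *
from scipy.ndimage import map_coordinates
np.set_printoptions(precision=4,suppress=True)
def line(g,a,b,n=60,w=6,skip=()):
    """refine dark groove line between two bright stripes, near pixels a-b"""
    G=cv2.cvtColor(g["frame"],cv2.COLOR_RGB2GRAY).astype(float);a,b=np.array(a,float),np.array(b,float)
    for it in range(3):
        d=(b-a)/np.linalg.norm(b-a);m=np.array([-d[1],d[0]]);k=np.linspace(-w,w,8*w+1);pts=[]
        for u in np.linspace(.04,.96,n):
            q=a+(b-a)*u; P=q+np.outer(k,m);v=map_coordinates(G,[P[:,1],P[:,0]],order=3)
            dv=np.gradient(v);c=len(k)//2
            i=np.argmin(dv[:c+4]);j=c-4+np.argmax(dv[c-4:])
            if dv[i]<-1.5 and dv[j]>1.5: pts.append(q+m*(k[i]+k[j])/2)
        pts=np.array(pts)
        for _ in range(4):
            c0=np.median(pts,0);vx,vy,x0,y0=cv2.fitLine(pts.astype(np.float32),cv2.DIST_HUBER,0,.01,.01).ravel()
            r=(pts-[x0,y0])@[-vy,vx];pts=pts[abs(r)<max(.3,2*np.std(r))]
        L=lambda p:np.array([x0,y0])+((p-[x0,y0])@[vx,vy])*np.array([vx,vy])
        a,b=L(a),L(b)
    return a,b,len(pts),np.std(r)
def slope(t,s,ta,tb,sa,sb):
    A=line(t,ta,tb);B=line(s,sa,sb);print("fit",A[2:],B[2:])
    pl=lambda g,l:np.cross(ray(g,l[0])[1],ray(g,l[1])[1])
    d=np.cross(pl(t,A),pl(s,B));d/=np.linalg.norm(d);d*=np.sign(d[1])
    return d,d[2]/np.hypot(d[0],d[1])
if __name__=="__main__":
    t=grab_frame("top");s=grab_frame("scene")
    print("bar dir, slope",slope(t,s,(308,171.5),(470,208.5),(345,207.6),(203,273.5)))
    for nm,g,P in(("top",t,((308,171.5),(470,208.5))),("scene",s,((345,207.6),(203,273.5)))): print(nm,line(g,*P))
    c=np.array([.5687,-.0311,0]);Y=np.array([np.cos(1.375),np.sin(1.375),0]);X=np.array([Y[1],-Y[0],0])
    for g in(t,s):print(proj(g,[c+X*.065*i+Y*.16*j+[0,0,.012] for i,j in((1,1),(1,-1),(-1,-1),(-1,1))]))
E
python3 tilt.py
```

```text
fit (60, np.float64(0.1137399618088634)) (60, np.float64(0.07720302280141578))
bar dir, slope (array([0.2099, 0.9776, 0.0124]), np.float64(0.012435551308328342))
top (array([308.177 , 170.7318]), array([470.0977, 208.0759]), 60, np.float64(0.1137399618088634))
scene (array([345.0231, 207.651 ]), array([202.4611, 272.3122]), 60, np.float64(0.07720302280141578))
[[321.4442 152.9139]
 [466.885  183.1994]
 [456.972  242.4767]
 [308.4175 210.0775]]
[[358.0996 251.8387]
 [212.6981 328.4056]
 [181.2334 282.6975]
 [319.4203 219.5629]]
```

```bash
cat > ctl.py <<'E'
from tilt import *
def edge(g,a,b,n=60,w=5):
    G=cv2.cvtColor(g["frame"],cv2.COLOR_RGB2GRAY).astype(float);a,b=np.array(a,float),np.array(b,float)
    for it in range(4):
        d=(b-a)/np.linalg.norm(b-a);m=np.array([-d[1],d[0]]);k=np.linspace(-w,w,8*w+1);pts=[]
        for u in np.linspace(.05,.95,n):
            q=a+(b-a)*u;P=q+np.outer(k,m);v=map_coordinates(G,[P[:,1],P[:,0]],order=3);dv=np.gradient(v)
            i=np.argmax(abs(dv));pts.append(q+m*k[i])
        pts=np.array(pts)
        for _ in range(4):
            vx,vy,x0,y0=cv2.fitLine(pts.astype(np.float32),cv2.DIST_HUBER,0,.01,.01).ravel();r=(pts-[x0,y0])@[-vy,vx];pts=pts[abs(r)<max(.3,2*np.std(r))]
        L=lambda p:np.array([x0,y0])+((p-[x0,y0])@[vx,vy])*np.array([vx,vy]);a,b=L(a),L(b)
    return a,b,len(pts),np.std(r)
t=grab_frame("top");s=grab_frame("scene")
for T,S in((((322,153.5),(466,183.2)),((356,254),(214,327))),):
    A=edge(t,*T);B=edge(s,*S);print(A,B)
    pl=lambda g,l:np.cross(ray(g,l[0])[1],ray(g,l[1])[1])
    d=np.cross(pl(t,A),pl(s,B));d/=np.linalg.norm(d)*np.sign(d[1]);print("plate dir",d,np.arctan2(d[1],d[0]))
E
python3 ctl.py
```

```text
(array([322.236 , 152.3841]), array([466.067 , 182.8832]), 60, np.float64(0.14765954943590426)) (array([357.1277, 256.1299]), array([216.0322, 330.838 ]), 60, np.float64(0.11629404917768628))
plate dir [0.1979 0.9802 0.0017] 1.371609201055173
```

Call:
apply_moves:
  rows:
    - [[0.06,0,0],[0,0,0]]
    - [[0.09,0,0],[0,0,0]]
    - [[0.1,0,0],[0,0,0]]
    - [[0.106,0,0],[0,0,0]]
    - [[0.112,0,0],[0,0,0]]
    - [[0.112,0,0],[0,0,0]]
    - [[0.06,0,0],[0,0,0]]
    - [[0.0,0,0],[0,0,0]]
    - [[0,0,0],[0,0,0]]
    - [[0,0,0],[0,0,0]]

```text
clock: 13.0
tcp_pos: [0.5147, -0.2802, 0.0662]
orientation: [-2.428, -1.993, -0.001]
contact_force: [0.1, 0.0, -0.2]
grip_width: 0.0001
gripper_force: 0.0
```

Call:
apply_moves:
  rows:
    - [[0,0,0],[0,0,0]]
    - [[0,0,0],[0,0,0]]
    - [[0,0,0],[0,0,0]]
    - [[0,0,0],[0,0,0]]
    - [[0,0,0],[0,0,0]]
    - [[0,0,0],[0,0,0]]

```text
clock: 13.75
tcp_pos: [0.5147, -0.2804, 0.0663]
orientation: [-2.428, -1.993, -0.0]
contact_force: [0.2, -0.4, -0.1]
grip_width: -0.0003
gripper_force: 0.0
```

```bash
python3 look.py;python3 tilt.py | head -5
```

```text
13.75 [ 0.5147 -0.2804  0.0663] [ 0.154  -0.353  -0.1379]
top blobs [array([467.0409, 207.2047])] scene blobs [array([154.5051, 262.7362]), array([196.9399, 275.3991])]
rider [ 0.5394 -0.1769  0.0762] gap 0.0007417741574623903 S-y -0.14874119567246286
fit (59, np.float64(0.10675674919511682)) (60, np.float64(0.09244223687432795))
bar dir, slope (array([0.2109, 0.9775, 0.0005]), np.float64(0.0004980950344247999))
top (array([308.1368, 170.9028]), array([470.1154, 207.9961]), 59, np.float64(0.10675674919511682))
scene (array([345.3474, 208.3868]), array([202.1759, 271.6334]), 60, np.float64(0.09244223687432795))
[[321.4442 152.9139]
```

Run:
```python
from h import *
np.set_printoptions(precision=4,suppress=True)
o=telemetry.get_obs();M=R.from_rotvec(o["orientation"]).as_matrix();p=np.array(o["tcp_pos"])
w=grab_frame("wrist");g=cv2.GaussianBlur(cv2.cvtColor(w["frame"],cv2.COLOR_RGB2GRAY).astype(float),(5,1),0)
for r in (60,100,140,180):
    d=np.diff(g[r]);a=300+np.argmin(d[300:325]);b=332+np.argmax(d[332:360]);P=hit(w,((a+b)/2+.5,r),.078);print(r,a,b,(P-p)@M)
k=red(w);n,L,st,ce=cv2.connectedComponentsWithStats(k)
for j in range(1,n):
    if st[j,4]>100:print(st[j],ce[j])
```

```text
60 309 345 [ 0.0876  0.0018 -0.0117]
100 309 344 [ 0.0769  0.0018 -0.0117]
140 309 342 [ 0.0655  0.0015 -0.0117]
180 308 341 [ 0.0533  0.0013 -0.0117]
[ 260    0  141   21 1641] [331.2108   6.0396]
[   0   20  104  191 8448] [ 40.6009 131.9588]
```

Call:
apply_moves:
  rows:
    - [[0,0,-0.165],[0,0,0.005]]
    - [[0,0,-0.165],[0,0,0.005]]
    - [[0.1,0.002,-0.165],[0,0,0.005]]
    - [[0.2,0.004,-0.165],[0,0,0.005]]
    - [[0.28,0.006,-0.165],[0,0,0.005]]
    - [[0.31,0.006,-0.165],[0,0,0.005]]
    - [[0.33,0.007,-0.165],[0,0,0.005]]
    - [[0.35,0.007,-0.165],[0,0,0.005]]
    - [[0.37,0.007,-0.165],[0,0,0.005]]
    - [[0.39,0.007,-0.165],[0,0,0.005]]

```text
clock: 15.25
tcp_pos: [0.5354, -0.1855, 0.1076]
orientation: [2.444, 1.973, -0.0]
contact_force: [-0.2, -1.7, 1.0]
grip_width: -0.0003
gripper_force: 0.5
```

```bash
python3 look.py;python3 tilt.py | head -3
python3 - <<'E'
from h import *
t=grab_frame("top")["frame"];s=grab_frame("scene")["frame"];w=grab_frame("wrist")["frame"]
cv2.imwrite("pics/m1.png",np.vstack([w,np.hstack([t[110:310,290:610],s[150:350,90:410]])])[...,::-1])
E
```

```text
15.25 [ 0.5354 -0.1855  0.1076] [-0.1801 -1.6623  0.9607]
top blobs [array([461.7151, 205.9777])] scene blobs [array([150.9613, 265.3645]), array([203.9821, 272.8527])]
rider [ 0.5423 -0.1658  0.0761] gap 0.0028106153486980178 S-y -0.1372994439299731
fit (57, np.float64(0.10627271369785966)) (59, np.float64(0.0878889094059623))
bar dir, slope (array([0.2097, 0.9778, 0.0018]), np.float64(0.0017685893559296227))
top (array([308.1193, 170.9764]), array([470.1327, 207.9176]), 57, np.float64(0.10627271369785966))
```

View pics/m1.png

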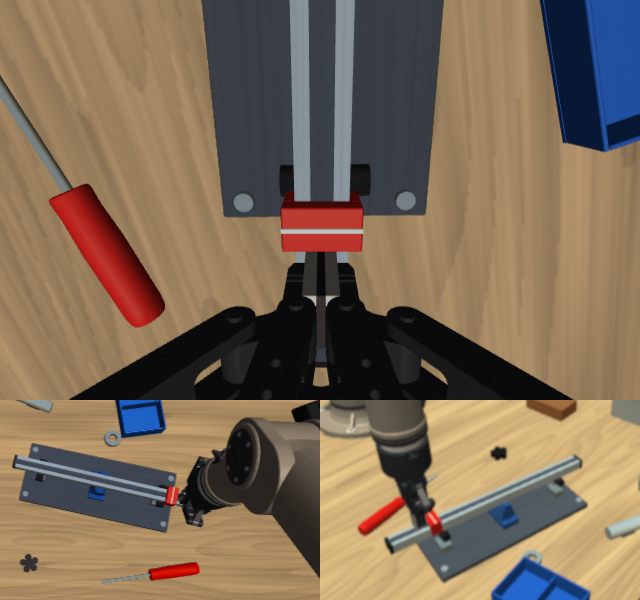

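Pushing works: the wrist view shows the marker line at (322,231) with the fingertips against its rear face, and the bar is still level.

Call:
apply_moves:
  rows:
    - [[0.02,0,0],[0,0,0]]
    - [[0.04,0,0],[0,0,0]]
    - [[0.06,0,0],[0,0,0]]
    - [[0.08,0,0],[0,0,0]]
    - [[0.1,0,0],[0,0,0]]
    - [[0.12,0,0],[0,0,0]]
    - [[0.14,0,0],[0,0,0]]
    - [[0.16,0,0],[0,0,0]]
    - [[0.18,0,0],[0,0,0]]
    - [[0.2,0,0],[0,0,0]]

```text
clock: 16.85
tcp_pos: [0.546, -0.1359, 0.1076]
orientation: [2.444, 1.974, -0.0]
contact_force: [0.6, -2.0, 0.8]
grip_width: 0.0004
gripper_force: 0.5
```

```bash
python3 look.py
python3 - <<'E'
from tilt import *
t=grab_frame("top");s=grab_frame("scene")
print(slope(t,s,(308,171.0),(425,198),(345,208.4),(240,254.5)))
G=cv2.cvtColor(t["frame"],cv2.COLOR_RGB2GRAY).astype(int);print(G[166:176,298:314])
E
```

```text
16.85 [ 0.546  -0.1359  0.1076] [ 0.5601 -2.0318  0.7705]
top blobs [array([436.0977, 200.3908])] scene blobs [array([150.5247, 265.6842]), array([230.9418, 261.0582])]
rider [ 0.5527 -0.116   0.0755] gap 0.0032002259387738674 S-y -0.08642512598397692
fit (60, np.float64(0.10086603762916461)) (60, np.float64(0.0750784888998755))
(array([ 0.2104,  0.9776, -0.0001]), np.float64(-9.694137205381514e-05))
[[164 165 164 166 164 156 112  40  52 116 161 165 165 163 164 163]
 [162 162 163 162 163 151 107  39  54 119 163 162 162 163 164 164]
 [159 159 160 159 159 136  67  45  68 114 152 165 164 164 164 163]
 [145 145 145 151 156 126  43  51  68  79  89  99 108 124 144 152]
 [144 145 145 147 138 102  38  54  70  71  71  74  75  80  86  89]
 [144 143 144 143 135  96  42  56  69  71  70  71  72  72  72  72]
 [150 150 150 149 126  64  49  65  71  71  69  70  70  71  71  71]
 [151 151 152 151 122  42  40  74 102  96  83  71  71  70  69  70]
 [152 152 151 143 103  40  52 115 157 154 153 143 130 116  90  83]
 [157 156 155 145 102  39  54 118 162 163 164 161 159 157 154 142]]
```

Call:
apply_moves:
  rows:
    - [[0.024,0,0],[0,0,0]]
    - [[0.048,0,0],[0,0,0]]
    - [[0.072,0,0],[0,0,0]]
    - [[0.096,0,0],[0,0,0]]
    - [[0.12,0,0],[0,0,0]]
    - [[0.144,0,0],[0,0,0]]
    - [[0.168,0,0],[0,0,0]]
    - [[0.192,0,0],[0,0,0]]
    - [[0.216,0,0],[0,0,0]]
    - [[0.24,0,0],[0,0,0]]

```text
clock: 18.3
tcp_pos: [0.5586, -0.0772, 0.1076]
orientation: [2.444, 1.974, 0.0]
contact_force: [-0.8, -0.8, 1.0]
grip_width: -0.0001
gripper_force: 0.5
```

```bash
python3 look.py
python3 - <<'E'
from tilt import *
t=grab_frame("top");s=grab_frame("scene");w=grab_frame("wrist")
G=cv2.cvtColor(t["frame"],cv2.COLOR_RGB2GRAY).astype(int);print(G[166:176:3,298:314])
cv2.imwrite("pics/m2.png",np.vstack([w["frame"],np.hstack([t["frame"][110:310,290:610],s["frame"][150:350,90:410]])])[...,::-1])
o=telemetry.get_obs();M=R.from_rotvec(o["orientation"]).as_matrix();p=np.array(o["tcp_pos"]);np.save("pose.npy",np.c_[M,p])
E
```

```text
18.3 [ 0.5586 -0.0772  0.1076] [-0.8184 -0.8197  1.0375]
top blobs [array([405.9573, 193.5   ])] scene blobs [array([261.0296, 247.6746]), array([150.4826, 265.7025])]
rider [ 0.5656 -0.0568  0.0756] gap 0.0034518132887609667 S-y -0.02577137564299125
[[168 168 169 169 169 159 113  40  53 119 165 169 168 167 166 167]
 [148 147 150 154 161 131  44  51  72  83  92 101 118 137 156 169]
 [153 154 153 153 129  66  49  66  71  72  72  73  73  73  72  72]
 [161 160 160 148 104  38  54 121 166 166 166 165 161 160 156 148]]
```

View pics/m2.png

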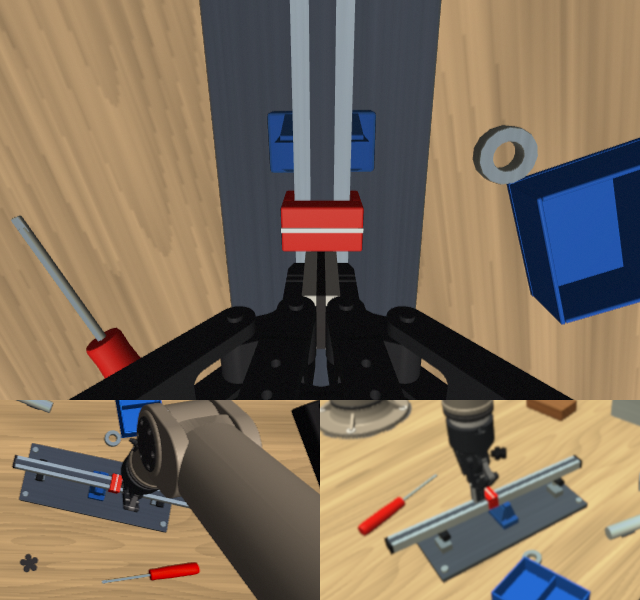

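The wrist view has the marker line at (322,231), with the blue ridge block just ahead spanning rows 111–171, col 322.

Run:
```python
from h import *
np.set_printoptions(precision=4,suppress=True)
o=telemetry.get_obs();M=R.from_rotvec(o["orientation"]).as_matrix();p=np.array(o["tcp_pos"])
w=grab_frame("wrist");T=lambda q,z:(hit(w,q,z)-p)@M
m=T((322,231),.089);print("mark",m)
for r in(111,171):
  for z in(.012,.018,.024):print(r,z,T((322,r),z))
# plate near edge seen in m1 (same view geometry), TCP then (.5354,-.1855)
e=T((322,216),.012)[0];d=np.linalg.norm(p[:2]-[.5354,-.1855]);print("ridge from plate edge: tool x",e+.160-d)
# blue profile either side of the bar
h=cv2.cvtColor(w["frame"],cv2.COLOR_RGB2HSV);
for c in(274,285,292,362,370):
    print(c,[(r,*w["frame"][r,c]) for r in range(106,178,4)])
```

```text
mark [0.0235 0.0006 0.0185]
111 0.012 [0.0659 0.0008 0.0955]
111 0.018 [0.0664 0.0008 0.0895]
111 0.024 [0.0668 0.0008 0.0835]
171 0.012 [0.0302 0.0009 0.0955]
171 0.018 [0.0316 0.0009 0.0895]
171 0.024 [0.0331 0.0008 0.0835]
ridge from plate edge: tool x 0.05024284372101359
274 [(106, np.uint8(61), np.uint8(66), np.uint8(75)), (110, np.uint8(52), np.uint8(58), np.uint8(68)), (114, np.uint8(32), np.uint8(65), np.uint8(115)), (118, np.uint8(36), np.uint8(71), np.uint8(135)), (122, np.uint8(34), np.uint8(70), np.uint8(135)), (126, np.uint8(36), np.uint8(71), np.uint8(135)), (130, np.uint8(35), np.uint8(71), np.uint8(134)), (134, np.uint8(35), np.uint8(70), np.uint8(133)), (138, np.uint8(32), np.uint8(69), np.uint8(133)), (142, np.uint8(33), np.uint8(69), np.uint8(131)), (146, np.uint8(33), np.uint8(68), np.uint8(131)), (150, np.uint8(34), np.uint8(69), np.uint8(132)), (154, np.uint8(32), np.uint8(68), np.uint8(130)), (158, np.uint8(34), np.uint8(70), np.uint8(132)), (162, np.uint8(36), np.uint8(70), np.uint8(134)), (166, np.uint8(33), np.uint8(68), np.uint8(133)), (170, np.uint8(34), n
[... 2976 characters left out ...]
, (122, np.uint8(33), np.uint8(67), np.uint8(129)), (126, np.uint8(34), np.uint8(69), np.uint8(130)), (130, np.uint8(33), np.uint8(69), np.uint8(130)), (134, np.uint8(32), np.uint8(69), np.uint8(131)), (138, np.uint8(31), np.uint8(68), np.uint8(131)), (142, np.uint8(34), np.uint8(70), np.uint8(131)), (146, np.uint8(31), np.uint8(67), np.uint8(129)), (150, np.uint8(32), np.uint8(67), np.uint8(129)), (154, np.uint8(32), np.uint8(67), np.uint8(130)), (158, np.uint8(35), np.uint8(70), np.uint8(132)), (162, np.uint8(34), np.uint8(68), np.uint8(131)), (166, np.uint8(33), np.uint8(68), np.uint8(130)), (170, np.uint8(37), np.uint8(65), np.uint8(107)), (174, np.uint8(63), np.uint8(69), np.uint8(78))]
```

Call:
apply_moves:
  rows:
    - [[0.024,0,0],[0,0,0]]
    - [[0.048,0,0],[0,0,0]]
    - [[0.07,0,0],[0,0,0]]
    - [[0.092,0,0],[0,0,0]]
    - [[0.092,0,0],[0,0,0]]
    - [[0.05,0,0],[0,0,0]]
    - [[-0.05,0,-0.04],[0,0,0]]
    - [[-0.14,0,-0.04],[0,0,0]]
    - [[-0.14,0,-0.04],[0,0,0]]
    - [[-0.14,0,-0.04],[0,0,0]]

```text
clock: 19.85
tcp_pos: [0.5512, -0.1113, 0.1175]
orientation: [-2.444, -1.974, -0.001]
contact_force: [-0.1, -0.6, 0.4]
grip_width: -0.0
gripper_force: 0.0
```

```bash
python3 look.py
python3 - <<'E'
from tilt import *
t=grab_frame("top");s=grab_frame("scene");w=grab_frame("wrist")
o=telemetry.get_obs();print(o["tcp_pos"],w["origin"])
k=cv2.resize(w["frame"][60:360,200:440],None,fx=2,fy=2,interpolation=cv2.INTER_CUBIC)
k2=cv2.resize(t["frame"][160:235,350:430],(320,300),interpolation=cv2.INTER_CUBIC);k3=cv2.resize(s["frame"][200:290,230:326],(320,300),interpolation=cv2.INTER_CUBIC)
cv2.imwrite("pics/m3.png",np.hstack([k,np.vstack([k2,k3])])[...,::-1])
E
```

```text
19.85 [ 0.5512 -0.1113  0.1175] [-0.0902 -0.6374  0.3662]
top blobs [array([394.0255, 190.5096])] scene blobs [array([270.5867, 241.7194]), array([150.4514, 265.7512])]
rider [ 0.5696 -0.0341  0.0779] gap 0.00010428215853414973 S-y -0.0027997943415430057
[ 0.5513 -0.1109  0.1175] [ 0.5682 -0.0309  0.2346]
```

View pics/m3.png

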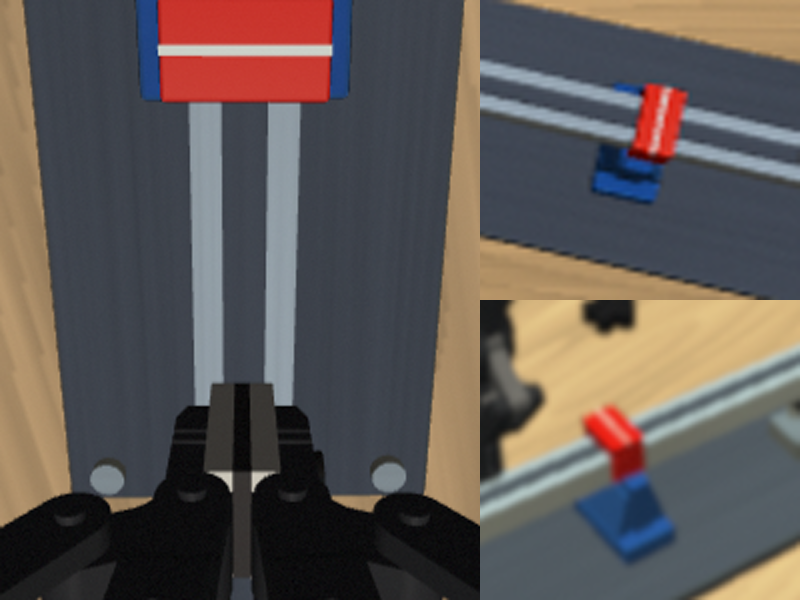

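The wrist view from above the ridge has the marker line at (322,85), sitting over the blue ridge block. The block's near edge is at row ~110 and the plate's near edge at row ~307.

```bash
cat > fin.py <<'E'
from h import *
np.set_printoptions(precision=4,suppress=True)
o=telemetry.get_obs();M=R.from_rotvec(o["orientation"]).as_matrix();p=np.array(o["tcp_pos"])
w=grab_frame("wrist");I=w["frame"].astype(float);T=lambda q,z:((hit(w,q,z)-p)@M)[0]
def blue(c):
    b=I[:,c,2]-I[:,c,0];r=np.where(b>50)[0];return r.min(),r.max()
for c in(273,371):
    a,b=blue(c);print(c,"blue rows",a,b,"x far/near z.012",T((c,a-.5),.012),T((c,b+.5),.012),"mid",(T((c,a-.5),.012)+T((c,b+.5),.012))/2)
for c in(300,322,345):
    k=I[60:120,c].min(axis=1)
    rr=np.arange(60,120);wt=np.clip(k-100,0,None);sel=(abs(rr-rr[np.argmax(k)])<5);r=(rr*wt*sel).sum()/(wt*sel).sum();print("mark row",r,T((c,r),.089),T((c,r),.087))
for c in(238,252,395,405):
    d=np.diff(I[:,c].sum(axis=1));r=296+np.argmax(d[296:325]);print("plate edge",r,"ridge x",T((c,r+.5),.012)+.160)
E
python3 fin.py
```

```text
273 blue rows 47 109 x far/near z.012 0.1013565656394316 0.0660589413574403 mid 0.08370775349843596
371 blue rows 46 108 x far/near z.012 0.10193584137520106 0.06669598849815926 mid 0.08431591493668017
mark row 84.62355212355213 0.08087008863973787 0.08085920438291808
mark row 84.6354961832061 0.08087265109790415 0.08086180203242586
mark row 84.64244741873804 0.08087738011582943 0.0808665959959908
plate edge 317 ridge x 0.07699388068548993
plate edge 308 ridge x 0.08475811954813789
plate edge 316 ridge x 0.07793002208203818
plate edge 317 ridge x 0.07706509476273883
```

Call:
apply_moves:
  rows:
    - [[0.1,0,0.04],[0,0,0]]
    - [[0.18,0,0.04],[0,0,0]]
    - [[0.22,0,0.04],[0,0,0]]
    - [[0.234,0,0.04],[0,0,0]]
    - [[0.24,0,0.04],[0,0,0]]
    - [[0.245,0,0.04],[0,0,0]]
    - [[0.245,0,0.04],[0,0,0]]
    - [[0.2,0,0.04],[0,0,0]]
    - [[0.1,0,0],[0,0,0]]
    - [[0,0,0],[0,0,0]]

```text
clock: 21.4
tcp_pos: [0.5512, -0.1132, 0.1181]
orientation: [2.443, 1.973, 0.001]
contact_force: [0.2, -0.1, 0.2]
grip_width: 0.0004
gripper_force: 0.0
```

Call:
apply_moves:
  rows:
    - [[0,0,0],[0,0,0]]
    - [[0,0,0],[0,0,0]]
    - [[0,0,0],[0,0,0]]

```text
clock: 21.78
tcp_pos: [0.5513, -0.1105, 0.1175]
orientation: [-2.442, -1.976, -0.001]
contact_force: [-1.1, 0.1, 0.5]
grip_width: -0.0004
gripper_force: 0.0
```

```bash
python3 fin.py; python3 look.py; python3 tilt.py|head -2;  python3 - <<'E'
from tilt import *
t=grab_frame("top");s=grab_frame("scene")
print(slope(t,s,(308,171.0),(385,188.8),(345,208.4),(280,237)))
E
```

```text
273 blue rows 48 110 x far/near z.012 0.10083592183138967 0.06547619529756987 mid 0.08315605856447977
371 blue rows 46 108 x far/near z.012 0.10194633053834619 0.06670265229435754 mid 0.08432449141635187
mark row 81.764 0.0819328519378171 0.08193653848109916
mark row 81.8323108384458 0.08191446226071296 0.08191789628918181
mark row 81.84412955465586 0.08191720517320121 0.08192067686551975
plate edge 317 ridge x 0.07702895898042739
plate edge 308 ridge x 0.08478992220851178
plate edge 322 ridge x 0.07272252059431505
plate edge 318 ridge x 0.07622714282523856
21.825 [ 0.5514 -0.1106  0.1175] [-0.0019 -1.0432 -0.4801]
top blobs [array([393.3585, 190.4214])] scene blobs [array([271.2188, 241.5469]), array([150.472 , 265.7484])]
rider [ 0.5698 -0.0328  0.0777] gap 2.847184435680083e-05 S-y -0.0014765363675033028
fit (43, np.float64(0.10563384755690398)) (55, np.float64(0.09864621074291736))
bar dir, slope (array([0.2104, 0.9776, 0.0007]), np.float64(0.0006863241370651561))
fit (60, np.float64(0.12181670779136237)) (60, np.float64(0.08064838743978461))
(array([ 0.2101,  0.9777, -0.0025]), np.float64(-0.0024943349864971994))
```

Call:
apply_moves:
  rows:
    - [[0.1,0,0.04],[0,0,0]]
    - [[0.18,0,0.04],[0,0,0]]
    - [[0.23,0,0.04],[0,0,0]]
    - [[0.243,0,0.04],[0,0,0]]
    - [[0.248,0,0.04],[0,0,0]]
    - [[0.253,0,0.04],[0,0,0]]
    - [[0.253,0,0.04],[0,0,0]]
    - [[0.2,0,0.04],[0,0,0]]
    - [[0.1,0,0],[0,0,0]]
    - [[0,0,0],[0,0,0]]

```text
clock: 23.38
tcp_pos: [0.5512, -0.1135, 0.1182]
orientation: [2.444, 1.973, 0.001]
contact_force: [0.4, -0.7, -0.0]
grip_width: 0.0002
gripper_force: 0.0
```

Call:
apply_moves:
  rows:
    - [[0,0,0],[0,0,0]]
    - [[0,0,0],[0,0,0]]
    - [[0,0,0],[0,0,0]]
    - [[0,0,0],[0,0,0]]
    - [[0,0,0],[0,0,0]]

```text
clock: 24.0
tcp_pos: [0.5513, -0.1113, 0.1175]
orientation: [-2.443, -1.975, -0.0]
contact_force: [0.2, -0.5, 0.6]
grip_width: 0.0002
gripper_force: 0.0
```

```bash
python3 fin.py; python3 look.py; python3 tilt.py|head -2;  python3 - <<'E'
from tilt import *
t=grab_frame("top");s=grab_frame("scene")
G=cv2.cvtColor(t["frame"],cv2.COLOR_RGB2GRAY).astype(int);print(G[166:176:3,298:314])
E
```

```text
273 blue rows 46 108 x far/near z.012 0.10189999283175274 0.06666161787418362 mid 0.08428080535296818
371 blue rows 45 107 x far/near z.012 0.10247926252087278 0.06729836492165198 mid 0.08488881372126238
mark row 74.32995951417004 0.08466001123368187 0.08470109068926746
mark row 74.32665330661322 0.08466832825086304 0.08470952193116504
mark row 74.48232848232848 0.08461908796445448 0.08465960538575303
plate edge 317 ridge x 0.07698540969056111
plate edge 307 ridge x 0.085605193889976
plate edge 311 ridge x 0.08224168328165525
plate edge 318 ridge x 0.07618468605365693
24.05 [ 0.5512 -0.1114  0.1175] [-0.0932  0.322  -0.6284]
top blobs [array([392.3846, 190.2564])] scene blobs [array([272.2183, 241.2284]), array([150.5239, 265.6985])]
rider [ 0.5703 -0.0309  0.0774] gap 0.00018694682048378785 S-y 0.0005360566126198777
fit (46, np.float64(0.09983317662974543)) (57, np.float64(0.09845689847258675))
bar dir, slope (array([0.211 , 0.9775, 0.0001]), np.float64(8.0667564145686e-05))
[[167 166 165 166 166 157 112  39  52 117 163 166 166 165 165 166]
 [146 146 147 153 158 129  42  51  70  82  89 100 117 134 154 166]
 [152 151 152 151 129  66  49  67  71  69  70  70  71  71  72  72]
 [157 157 157 147 104  39  53 120 163 163 164 163 160 156 154 145]]
```

Marker centred to within about 1 mm and the bar level. Next: lift the arm away, let it settle, check once more and hand in.

Call:
apply_moves:
  rows:
    - [[0,0,-0.15],[0,0,0]]
    - [[-0.1,0,-0.35],[0,0,0]]
    - [[-0.3,0,-0.5],[0,0,0]]
    - [[-0.3,0,-0.5],[0,0,0]]
    - [[-0.3,0,-0.5],[0,0,0]]
    - [[-0.3,0,-0.5],[0,0,0]]
    - [[-0.3,0,-0.5],[0,0,0]]
    - [[-0.3,0,-0.5],[0,0,0]]
    - [[-0.3,0,-0.5],[0,0,0]]
    - [[-0.3,0,-0.5],[0,0,0]]

```text
clock: 25.6
tcp_pos: [0.5354, -0.185, 0.2425]
orientation: [-2.444, -1.974, 0.0]
contact_force: [0.4, 0.6, 0.4]
grip_width: -0.0001
gripper_force: 0.0
```

```bash
python3 look.py; python3 tilt.py|head -2
python3 - <<'E'
from h import *
t=grab_frame("top")["frame"];s=grab_frame("scene")["frame"]
cv2.imwrite("pics/end.png",np.vstack([t[130:280,280:560],s[160:340,110:390]])[...,::-1])
E
```

```text
25.6 [ 0.5354 -0.185   0.2425] [0.3726 0.6357 0.4271]
top blobs [array([392.3613, 190.1484])] scene blobs [array([272.1717, 241.1919]), array([150.5879, 265.6792])]
rider [ 0.5704 -0.0309  0.0776] gap 6.934282805831301e-05 S-y 0.0005317476843542353
fit (57, np.float64(0.12089823367281867)) (57, np.float64(0.0858194243934367))
bar dir, slope (array([ 0.2103,  0.9776, -0.0012]), np.float64(-0.0012470584345572724))
```

View pics/end.png

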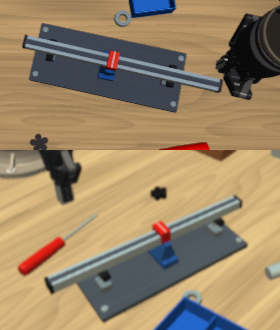

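The bar is level with the red marker over the ridge (top crop (112,60), scene crop (163,231)), and the arm is clear of everything.

```bash
python3 -c "
from bench import job
print(job.hand_in())"
```

```text
the job is handed in; nothing more can be done
None
```

I slid the bar until it balanced level on the ridge, pushed the red marker to within about 1 mm of the ridge centre, moved the arm clear, and handed the job in at about 26 s.

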